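# Hang a dial indicator on its keyhole stand

## Task

Lift the dial indicator on its mounting plate out of the black cradle and hang it on the stand: slip the big round end of the plate's keyhole over the brass-headed stud, press the plate lightly back against the spring collar behind the head, and, still holding it, slide it straight down until the stud is fully home at the top of the slot; then let go. The stud may be clamped off-centre, so feel for it gently rather than pressing hard, and leave the V-block, the loupe and the oil bottle where they are.

Things in the scene. Friction and masses are not known exactly. Their poses are not given: they have to be found in the camera images.
- plate: Bright aluminium mounting plate standing loose in the cradle: 8 thick (x), 72 wide (y), 158 tall (z), grip tab above. Origin: middle of its lower edge; z up; -x is the front, which carries a fixed white dial indicator (60 diameter, 26 deep, its stem ends 6 below the plate's lower edge). About 0.4 kg in all. Must rise 45 to clear the cradle.
- tab (a point): Grip point of the plate (194 above its origin), in the grip tab: 44 wide, 8 thick, from 158 to 214 above the plate's lower edge, thin blue line at its foot. Pinch it across its thickness (plate x) from above.
- hole (a point): Centre of the keyhole's round part, 20 diameter, right through the plate, 118 above the plate's origin, mid-thickness. A slot runs up from it, 15 wide at its mouth, narrowing over 6 to 11, to a closed end 146 above the plate's origin.
- seat (a point): Point in the keyhole slot, mid-thickness, 142 above the plate's origin (24 above point hole), that lies on the stud's axis when the plate is fully home.
- stand: Fixed stand: dark foot 110 x 110 x 10, aluminium column 70 wide, 180 tall, its front face at x = +20. Origin: on the underside, 10 in front of the foot's centre, in the plane of the back of the stud's head; -x is the front, z up. The column carries the stud (see point mount).
- mount (a point): Mid position of the stud, fixed on the stand at x 0, y 0, z 165. The level stud points to -x: shank 8 diameter, brass head 16 diameter from x -6 (front, edge bevelled 1.5) to x 0. It is clamped on a cross-slide anywhere from y -8 to +8 in the stand's frame. This offset is NOT reported: see or feel it.
- collar_rest (a point): Point at stand x +6, y 0, z 165: the front at rest of the orange spring collar, 26 diameter, round the shank behind the head (it shifts sideways with the stud). It yields 4 to stand x +10, 2.5 N at first, 5 N at its hard stop. The plate must press it back to slide down: friction of several newtons, it may not fall home by itself.
- path (a point): Point at stand x +5, y 0, z 165. The plate's mid-thickness is at stand x -10 when it butts on the front of the head, +2 when past the head and touching the collar, +6 with the collar fully pressed, +4 when hung; it slides down only between +4 and +6.
- cradle: Fixed cradle: dark base 110 wide, 90 deep, 4 thick with two black slotted side blocks 54 tall that hold the plate upright by its lower corners, its lower edge 12 above the cradle's origin (centre of the underside). Slots are open upward, 0.8 clear each side, so the plate leans forward about 2 degrees.
- v_block: Small steel V-block, 42 x 50 x 34 tall, a bystander. Origin: centre of the underside.
- loupe: Black waisted eyepiece loupe, 38 diameter, 38 tall, a bystander. Origin: centre of the underside.
- oil_bottle: Yellow oil bottle with red spout, 38 diameter, 115 tall, a bystander. Origin: centre of the underside.
Mind the look-alikes: they are no part of the job. What is shaped like the cradle but blue is not meant.

How it is judged:
By the outcome, as a careful person would: the job done as asked, in the order asked, and still so for the second after the job is handed in, with the robot touching nothing.
It also fails if it takes over 64 s, if anything falls off the work surface, if the arm or the gripper's body presses on something with over 40 N, if the wrist force passes 120 N, or if a joint passes its speed limit or range.

## Robot

A 7-joint arm with a two-finger parallel gripper is mounted at the origin on a cart in front of the work surface, level with it; the furniture and walls round the work are solid. World frame = base frame: x ahead of the robot, y to its left, z up, the work surface at z = 0. Lengths are in mm, angles in rad, forces in N, time in s.
With the tool pointing down it reaches from about 400 to 875 mm from the base axis. Payload 4.4 kg.
Tool frame: the origin (TCP) lies at the very end of the fingers, on their centre line; the grasp point (between the pads) lies env.tcp_to_grasp behind it (env.tcp_to_grasp is the distance from the TCP to the grasp point, in mm); z points along the fingers, y is the line along which they close (so a half turn about z gives the same grasp; the last joint's range is limited). The gripper opens to 85 mm and grips with 20 to 120 N. Pads are 22 mm wide; open, the fingers measure 114 mm over their backs; the gripper's body (76 mm by 85 mm) begins 54 mm behind the grasp point. The pads swing forward as they close: fully open they stand 13 mm farther back than shut.
Start: joints at [1.196, 0.628, 0.038, 1.517, -0.027, 0.996, -0.02], TCP at [197.573, -619.26, 231.313] pointing down, gripper open.
Joint ranges: [-3.06, 3.06], [-0.37, 2.12], [-1.25, 1.32], [0.18, 2.47], [-1.1, 4.24], [0.23, 1.98], [-2.94, 2.94]. Speed limits (rad/s): [2.57, 2.57, 3.14, 3.14, 3.14, 3.14, 3.14].

## Interface

Orientations are given as a unit quaternion [w, x, y, z].
In Python, from bench import env gives the robot as it stands.
- The arm moves only by the tool step_arm, never from a script. Its argument "plan" is text: rows parted by semicolons, each of 7 numbers parted by spaces: the finger opening in m, from 0 to 0.0854, then the shift along the tool's x, y, z in m, then the turn, a rotation vector about the tool's x, y, z in rad. In form: grip tx ty tz rx ry rz; .... A call has 1 to 12 rows; each row is the pose to reach, as a shift and turn from the pose commanded when the call began, along the tool's axes at that moment; what a row does not reach only later rows make up. A row lasts 1/8 s, in which the tool goes at most 62.5 mm and 10.7 degrees, less where a joint would pass 70% of its speed; a pose out of reach is approached as far as the arm can. A call with a gripper value outside its range is refused whole. The fingers move at their own pace and stop on an object; "grip_force" is the grip in N (left out, the last holds). Time passes only in rows, so rows that repeat a pose let the fingers close. It gives the time, the measured TCP pose, the force, the opening and the grip force at its end, in the units of the state.
- env.observe(): the state, without advancing time (a new reading comes with each control period).
- env.get_image(name): name is "scene" or "side" or "wrist"; returns the picture (400x640x3 uint8, red, green, blue); there is no depth.
- env.camera_model(name): a dict with "mtx" (3x3 intrinsics, pixels), "k1" (the pictures are not rectified: a ray, as slopes to the right and down, at radius r is drawn at 1 + k1 r^2 times it, then the intrinsics apply), "origin" and "rotation" of the camera in the world. Camera axes: x right, y up, looking along -z (the intrinsics and any distortion apply to the point x, -y, -z); pixel columns grow to the right and rows downward; lengths in mm; the calibration is good to about 2 mm. A picture is of the moment at which its call begins: read the wrist's pose just before it. camera_model takes no time and is no camera call; for the wrist camera it gives the pose at the moment of the call.
- env.finish_job(): hands the job in; it is judged then, once.
The state is a dict: "time": time; "qpos": joint angles; "joint_vel": joint speeds; "joint_torque": joint torques, N m; "eef_pos": TCP position; "tcp_rot": TCP orientation; "wrist_force": force on the tool from outside, world axes, zero at the start; "moment": the same for the moment, N m; "finger_gap": opening from 0.0 (shut) to 1.0 (fully open); "grip_force": force on a finger pad.
Only numpy, scipy, OpenCV 4.12 (cv2) and the standard library are available. Lean on these libraries where they do the work, as an engineer would, in place of code of your own. Each camera call takes 0.05 s, during which the arm holds its last target. There are 200 camera calls.

## Working session

There is one attempt and no reset: what is moved stays moved. The work goes in short steps, Python scripts to look and compute and a tool call to move; the robot and the scene stay as the last step left them, time stands still between calls to the robot, and variables do not carry over. Pictures are saved under pics/ and viewed, at most 10 in all, crops included, and the job is handed in when it is done.

Besides the shell and the picture viewer there is one more tool, called in YAML: its name, and indented under it one key for each argument. step_arm: Moves the arm, as the interface text tells. Its arguments: {"type":"object","properties":{"plan":{"type":"string"},"grip_force":{"type":"number"}},"required":["plan"]}

```bash
mkdir -p pics; ls; python3 - <<'E'
from bench import env
import cv2,numpy as np
print(env.observe(), env.tcp_to_grasp)
for n in ("scene","side","wrist"):
    m=env.camera_model(n); print(n,m)
    cv2.imwrite(f"pics/{n}0.png",env.get_image(n)[:,:,::-1])
E
```

```text
pics
{'time': 0.0, 'qpos': array([ 1.19621091,  0.6293409 ,  0.03846469,  1.51835734, -0.02699863,
        0.99629598, -0.01999296]), 'joint_vel': array([ 8.79764599e-05, -1.12300635e-04,  5.92795599e-04, -7.38415926e-04,
        8.48776611e-04, -3.33349614e-04, -1.83585915e-03]), 'joint_torque': array([ 1.12494363e-03, -5.63416529e+01,  1.22611731e+00, -1.93449658e+01,
        1.08547646e-02,  1.05100160e-02, -1.40618798e-05]), 'eef_pos': array([ 197.36316571, -618.66395692,  230.39629847]), 'tcp_rot': array([-9.27073998e-04,  9.88105462e-01,  1.53774865e-01, -1.63948692e-04]), 'wrist_force': array([ 0.14710155, -1.01994155, -0.63499504]), 'moment': array([ 0.02124806,  0.00641139, -0.04306377]), 'grip_force': 0.0, 'finger_gap': 1.0005892385226296} 18.700000000000003
scene {'mtx': array([[363.31858592,   0.        , 321.62510172],
       [  0.        , 363.31858592, 197.34404106],
       [  0.        ,   0.        ,   1.        ]]), 'k1': -0.06966449984705253, 'origin': array([-12.60221261, 315.11495388, 684.5156137 ]), 'rotation': array([-0.46216003, -0.23435508,  0.37218961,  0.77003942])}
side {'mtx': array([[503.9604285 ,   0.        , 319.47751508],
       [  0.        , 503.9604285 , 209.49717452],
       [  0.        ,   0.        ,   1.        ]]), 'k1': -0.053189597320967584, 'origin': array([ 614.81908838, 1305.8387246 ,  887.95348626]), 'rotation': array([-0.00461782,  0.00498387,  0.50329097,  0.86409029])}
wrist {'mtx': array([[318.29092758,   0.        , 316.80538324],
       [  0.        , 318.29092758, 195.74053875],
       [  0.        ,   0.        ,   1.        ]]), 'k1': -0.03387778222064451, 'origin': array([ 260.12031872, -599.10450754,  374.43365125]), 'rotation': array([ 0.80009903, -0.10595975,  0.07805217, -0.58525373])}
```

View pics/scene0.png

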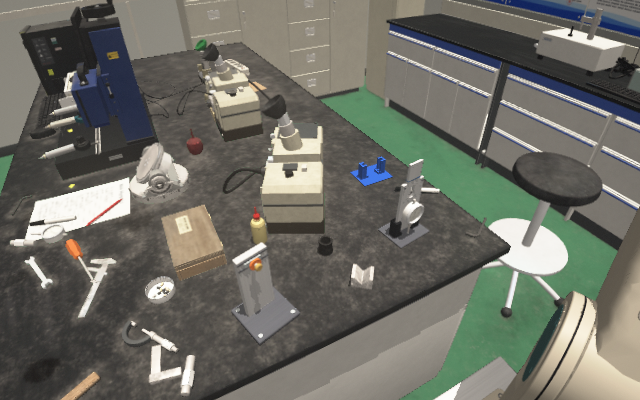

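View pics/side0.png

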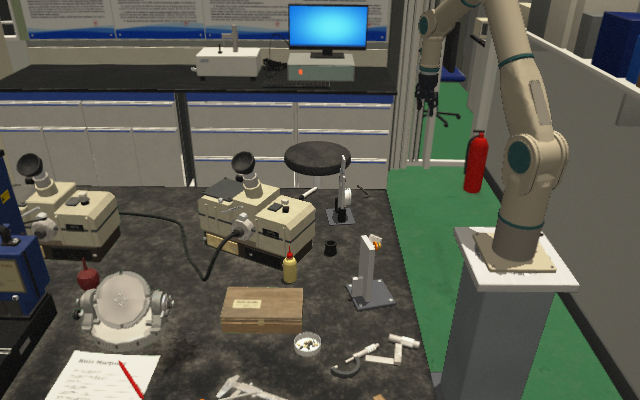

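The scene view shows the plate in the black cradle near (410,205), with the stand at (262,290) and its stud at (257,265). In the side view the plate is near (343,190) and the stand near (370,275), with its stud at (376,241). Next I'll enlarge these areas.

```bash
cat > h.py <<'E'
from bench import env
import cv2,numpy as np
from scipy.spatial.transform import Rotation as R
def rot(q): return R.from_quat([q[1],q[2],q[3],q[0]])
def ray(m,u,v):
    K=np.array(m['mtx']); p=cv2.undistortPoints(np.array([[[u,v]]],float),K,np.array([m['k1'],0,0,0.]))[0,0]
    d=rot(m['rotation']).apply([p[0],-p[1],-1]); return np.array(m['origin']),d/np.linalg.norm(d)
def plane(m,u,v,z):
    o,d=ray(m,u,v); return o+d*(z-o[2])/d[2]
def tri(*a):
    A=np.zeros((3,3));b=np.zeros(3);L=[]
    for m,u,v in a:
        o,d=ray(m,u,v);P=np.eye(3)-np.outer(d,d);A+=P;b+=P@o;L.append((P,o))
    x=np.linalg.solve(A,b); return x.round(1),[round(float(np.linalg.norm(P@(x-o))),1) for P,o in L]
def proj(m,X):
    c=rot(m['rotation']).inv().apply(np.array(X)-m['origin']); x,y=c[0]/-c[2],-c[1]/-c[2]
    s=1+m['k1']*(x*x+y*y);K=m['mtx']; return K[0,0]*x*s+K[0,2],K[1,1]*y*s+K[1,2]
def tool(dw,q): return rot(q).inv().apply(dw)
E
python3 - <<'E'
import cv2,numpy as np
s=cv2.imread('pics/scene0.png');d=cv2.imread('pics/side0.png')
c=lambda i,x,y:cv2.resize(i[y:y+100,x:x+133],(400,300),interpolation=cv2.INTER_CUBIC)
cv2.imwrite('pics/c1.png',np.vstack([np.hstack([c(s,350,150),c(s,205,242)]),np.hstack([c(d,280,140),c(d,310,220)])]))
E
```

```text
(no output)
```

View pics/c1.png

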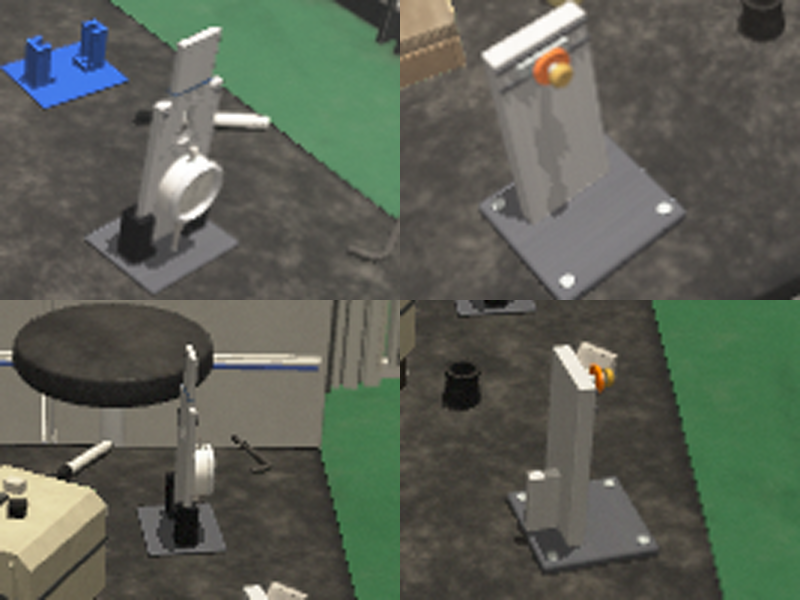

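The enlarged crops show the cradle base corners, the tab, the stand foot corners and the stud. I'll triangulate them.

```bash
python3 - <<'E'
from h import *
s=env.camera_model('scene');d=env.camera_model('side')
print('cradle scene',[plane(s,*p,4)[:2].round() for p in [(378.3,229.3),(400.5,246.7),(429.1,231)]])
print('cradle side',[plane(d,*p,4)[:2].round() for p in [(325.9,208.3),(350,208),(354.8,224.3),(330.5,225.3)]])
print('stand scene',[plane(s,*p,10)[:2].round() for p in [(231.6,312.7),(260.5,341.3),(299.8,312.7)]])
print('stand side',[plane(d,*p,10)[:2].round() for p in [(345.6,285),(358.9,310.7),(395.5,302.7),(381.5,280)]])
print('tab top',tri((s,415.7,162.5),(d,343.2,155.7)), plane(s,408.2,165,226),plane(s,423.2,160,226))
print('stud',tri((s,260,266.5),(d,378.2,245.3)))
E
```

```text
cradle scene [array([ 568., -151.]), array([ 486., -163.]), array([ 496., -268.])]
cradle side [array([ 585., -262.]), array([ 498., -266.]), array([ 488., -154.]), array([ 570., -146.])]
stand scene [array([494., 284.]), array([401., 252.]), array([425., 153.])]
stand side [array([533., 184.]), array([503., 292.]), array([403., 258.]), array([430., 160.])]
tab top (array([ 531.6, -211.8,  226.2]), [4.1, 4.1]) [ 526.16790643 -184.22145846  226.        ] [ 526.39056089 -229.2010638   226.        ]
stud (array([455.3, 212.5, 162.4]), [0.7, 0.7])
```

```bash
python3 - <<'E'
from h import *
o=env.observe();w=env.camera_model('wrist');q=o['tcp_rot']
print('cam off tool',tool(w['origin']-o['eef_pos'],q).round(1)); Rt=rot(q).inv()*rot(w['rotation'])
print('axis',Rt.apply([0,0,-1]).round(3),'right',Rt.apply([1,0,0]).round(3))
print('tool in world',rot(q).as_matrix().round(3))
def to(p,yaw):
    dw=np.array(p)-o['eef_pos']; a=np.arctan2(*rot(q).as_matrix()[[1,0],1]);
    print('shift',tool(dw,q).round(1),'turn about tool z',-(np.radians(yaw)-a))
to((440,150,270),16); to((520,-120,330),6)
E
```

```text
cam off tool [ 6.57e+01  1.00e-01 -1.44e+02]
axis [-0.261  0.001  0.965] right [-0.001  1.    -0.001]
tool in world [[ 0.953  0.304 -0.   ]
 [ 0.304 -0.953  0.001]
 [-0.    -0.002 -1.   ]]
shift [ 464.8 -658.7  -38.4] turn about tool z -1.541217284012994
shift [ 458.9 -377.3  -98.9] turn about tool z -1.366684358813561
```

View pics/wrist0.png

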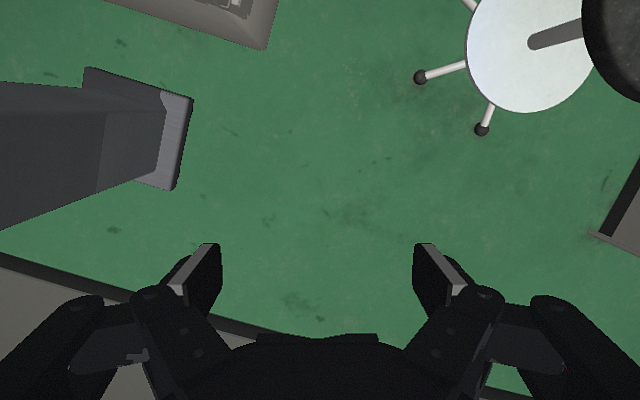

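The wrist view shows the two fingers at (205,270) and (430,270) over the empty floor. Image right is tool +y and image up is tool +x. Moving above the plate for a close look.

step_arm:
  plan: "0.085 0.04 -0.027 -0.02 0 0 -0.14; 0.085 0.424 -0.283 -0.08 0 0 -1.367; 0.085 0.424 -0.283 -0.08 0 0 -1.367; 0.085 0.424 -0.283 -0.08 0 0 -1.367; 0.085 0.424 -0.283 -0.08 0 0 -1.367; 0.085 0.424 -0.283 -0.08 0 0 -1.367; 0.085 0.424 -0.283 -0.08 0 0 -1.367; 0.085 0.424 -0.283 -0.08 0 0 -1.367; 0.085 0.424 -0.283 -0.08 0 0 -1.367; 0.085 0.424 -0.283 -0.08 0 0 -1.367; 0.085 0.424 -0.283 -0.08 0 0 -1.367; 0.085 0.424 -0.283 -0.08 0 0 -1.367"

```text
time: 1.65
eef_pos: [514.3, -222.5, 311.0]
tcp_rot: [-0.0, 0.67, 0.742, -0.001]
wrist_force: [0.2, 0.3, -0.3]
finger_gap: 0.995
grip_force: 0.0
```

```bash
python3 - <<'E'
from h import *
import pickle
o=env.observe();w=env.camera_model('wrist');i=env.get_image('wrist')
pickle.dump((o,w),open('w1.pkl','wb'));cv2.imwrite('pics/w1.png',i[:,:,::-1])
q=o['tcp_rot'];M=rot(q).as_matrix();print(o['eef_pos'],M.round(3))
dw=np.array((400,185,260))-o['eef_pos'];print(tool(dw,q))
E
```

```text
[ 514.31990923 -222.52303785  310.97033368] [[-0.102  0.995 -0.001]
 [ 0.995  0.102 -0.001]
 [-0.    -0.001 -1.   ]]
[417.06751468 -72.16847799  50.87673264]
```

View pics/w1.png

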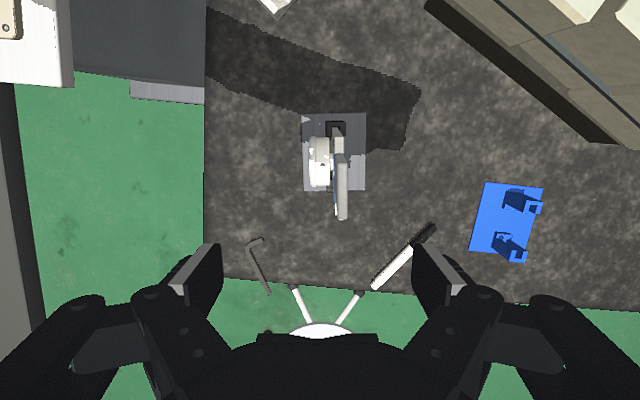

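The wrist view shows the plate edge-on, with its tab at about (343,160)–(343,218). The base spans (302,113) to (366,190) and runs parallel to the tool axes. I'll measure it, then move on to the stand.

```bash
python3 - <<'E'
from h import *
import pickle
o,w=pickle.load(open('w1.pkl','rb'));i=cv2.imread('pics/w1.png');g=cv2.cvtColor(i,6)
print(g[150:226:5,326:356:2])
f=lambda u,v,z:plane(w,u,v,z).round(1)
print('base corners',[f(*p,4)[:2] for p in [(302,114),(366,113),(366,190),(304,190)]])
E
```

```text
[[208 222  84  97 138 213 208 208 220 101  91  87  91  93  92]
 [244 220 180 164  67 102 113 114 115  78  91  89  82 162 160]
 [226 232 255 255  72 108 110 110 113 113  97  86 105 169 167]
 [255 255 205 255  92  95 169 195 196 201 188  87 153 165 167]
 [255 255 125 134 112  95 163 191 194 204 183 152 163 165 169]
 [255 255  57 104 128  94 165 194 196 206 177 152 161 162 166]
 [254 255 105  92  87  95 161 190 198 206 179 154 160 164 167]
 [174 197  88  88  90  94 164 189 195 200 177 153 161 162 166]
 [100 129  94  98  88  93 161 193 200 201 183  98  93  90 102]
 [ 87  81  82  83 126  95 159 188 197 202 186  84  87  83  84]
 [ 79  85  86  82 123  98 156 189 190 195 179  83  91  86  85]
 [ 87 102  92  84 105 193 153 185 187 190 184  76  78  85  85]
 [ 85  85 104  97  70 251 147 181 187 191 185  83  87  88  89]
 [119 110  87  79  65 148 146 185 185 187 181  97 100  90  87]
 [109  98  92  87  89  91  86 134 132  78  75  79  86  86 109]
 [115  88  79  80  86  88  89  86  89  88  87  84  83  87  83]]
base corners [array([ 487.4, -165. ]), array([ 574.8, -154.8]), array([ 590. , -262.9]), array([ 499.9, -272.1])]
```

step_arm:
  plan: "0.085 0.05 -0.009 0.006 0 0 -0.02; 0.085 0.11 -0.019 0.013 0 0 -0.05; 0.085 0.17 -0.03 0.02 0 0 -0.08; 0.085 0.23 -0.04 0.028 0 0 -0.1; 0.085 0.29 -0.05 0.035 0 0 -0.13; 0.085 0.35 -0.06 0.043 0 0 -0.16; 0.085 0.40 -0.069 0.049 0 0 -0.175; 0.085 0.417 -0.072 0.051 0 0 -0.178; 0.085 0.417 -0.072 0.051 0 0 -0.178; 0.085 0.417 -0.072 0.051 0 0 -0.178"

```text
time: 2.95
eef_pos: [400.8, 184.7, 260.3]
tcp_rot: [0.0, 0.601, 0.799, -0.0]
wrist_force: [-0.2, -0.1, -0.5]
finger_gap: 0.993
grip_force: 0.0
```

```bash
python3 - <<'E'
from h import *
import pickle
o=env.observe();w=env.camera_model('wrist');i=env.get_image('wrist')
pickle.dump((o,w),open('w2.pkl','wb'));cv2.imwrite('pics/w2.png',i[:,:,::-1])
q=o['tcp_rot'];M=rot(q).as_matrix();print(o['eef_pos'],M.round(3))
E
```

```text
[400.78060106 184.73829225 260.29656535] [[-0.277  0.961  0.   ]
 [ 0.961  0.277 -0.001]
 [-0.001 -0.    -1.   ]]
```

View pics/w2.png

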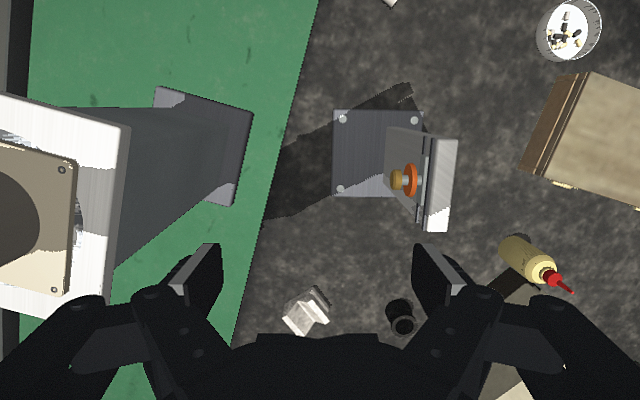

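The stand view shows the brass head at about (396,180), the orange collar at (410,180), the column top from (437,138) to (447,232), and foot corners at (333,110), (424,110) and (333,197). Now the exact numbers.

```bash
python3 - <<'E'
from h import *
import pickle
o,w=pickle.load(open('w1.pkl','rb'))
f=lambda w,u,v,z:plane(w,u,v,z)[:2].round(1)
T=[f(w,*p,225.5) for p in [(337.2,166),(347.5,166),(336.6,214),(347,214)]];print('tab edge pts',T)
print('tab ends',f(w,342.2,219,225.5),f(w,342.5,159,225.5),f(w,342.5,156,225.5))
i=cv2.imread('pics/w2.png');h=cv2.cvtColor(i,cv2.COLOR_BGR2HSV);o,w=pickle.load(open('w2.pkl','rb'))
def blob(m,name):
    m[:,:380]=0;m[:,425:]=0;m[:155]=0;m[205:]=0;y,x=np.nonzero(m);print(name,x.min(),x.max(),y.min(),y.max(),x.mean(),y.mean(),len(x))
H,S,V=h[...,0].astype(int),h[...,1],h[...,2]
om=(H<14)&(S>170);bm=(H>=14)&(H<28)&(S>90)
blob(om,'orange');blob(bm,'brass')
for r in range(160,202,2): print(r,''.join('O' if om[r,c] else 'b' if bm[r,c] else '.' for c in range(385,425)))
g=cv2.cvtColor(i,6)
m=(g>195).astype(np.uint8);m[:,:420]=0;m[:,465:]=0;m[:130]=0;m[240:]=0
n,l,s,c=cv2.connectedComponentsWithStats(m);k=1+np.argmax(s[1:,4]);
ct=cv2.findContours((l==k).astype(np.uint8),0,2)[0][0];P=cv2.approxPolyDP(ct,4,True)[:,0];print(P.tolist())
for z in(180,190):print(z,[f(w,*p,z) for p in P])
print('foot',[f(w,*p,10) for p in [(333,110),(424,110),(333,197)]])
E
```

```text
tab edge pts [array([ 526.2, -195.3]), array([ 533.7, -194.5]), array([ 530.1, -231.9]), array([ 537.9, -231.1])]
tab ends [ 534.8 -235.4] [ 529.4 -189.8] [ 529.2 -187.6]
orange 403 416 164 196 410.5603715170279 179.73684210526315 323
brass 390 401 170 189 395.64383561643837 179.39269406392694 219
160 ........................................
162 ........................................
164 ......................OOOOOOO...........
166 .....................OOOOOOOOO..........
168 ....................OOOOOOOOOOO.........
170 ........bbbbbbbb...OOOOOOOOOOOOO........
172 ......bbbbbbbbbbb..OOOOOOOOOOOOO........
174 .....bbbbbbbbbbbb.....OOOOOOOOOO........
176 .....bbbbbbbbbbbb.......OOOOOOOO........
178 .....bbbbbbbbbbbb.......OOOOOOOO........
180 .....bbbbbbbbbbbb.......OOOOOOOO........
182 .....bbbbbbbbbbbb.......OOOOOOOO........
184 .....bbbbbbbbbbbb......OOOOOOOOO........
186 ......bbbbbbbbbb..OOOOOOOOOOOOOO........
188 .......bbbbbbbbb...OOOOOOOOOOOO.........
190 ...................OOOOOOOOOOOO.........
192 ....................OOOOOOOOOO..........
194 .....................OOOOOOOO...........
196 .......................OOOO.............
198 ........................................
200 ........................................
[[448, 207], [429, 215], [428, 231], [446, 230]]
180 [array([495. , 207.9]), array([483.6, 198.2]), array([487.6, 186. ]), array([500.5, 190.5])]
190 [array([490. , 209.7]), array([479.1, 200.4]), array([482.9, 188.8]), array([495.2, 193.1])]
foot [array([401.1, 252.7]), array([506.2, 283.3]), array([432.2, 149.1])]
```

```bash
python3 - <<'E'
from h import *
import pickle
o,w=pickle.load(open('w2.pkl','rb'))
a=np.radians(16.4);X=np.array([np.cos(a),np.sin(a)]);Y=np.array([-X[1],X[0]]);O=np.array([459.8,212.7])
for n,u,v,z in [('head back top x0',402,179.7,173),('head front bottom x-6',389.7,179.7,159),('collar top edge y',411,163.7,165),('collar bot edge y',411,196.7,165),('head y+',396,169.5,165),('head y-',396,190,165),('collar mid',410.5,180.1,178)]:
    p=plane(w,u,v,z)[:2];print(n,p.round(1),'stand frame',(p-O)@X.round(3),(p-O)@Y)
s=env.camera_model('scene');d=env.camera_model('side')
for nm,m in(('scene',s),('side',d)):
    i=cv2.imread(f'pics/{nm}0.png');h=cv2.cvtColor(i,cv2.COLOR_BGR2HSV);H=h[...,0].astype(int)
    for k,mk in(('orange',(H<14)&(h[...,1]>170)),('brass',(H>=14)&(H<28)&(h[...,1]>90))):
        r=(slice(230,280),slice(240,275)) if nm=='scene' else (slice(232,252),slice(368,386))
        y,x=np.nonzero(mk[r]);print(nm,k,len(x),x.mean()+r[1].start if len(x) else 0,y.mean()+r[0].start if len(x) else 0)
o=env.observe();q=o['tcp_rot'];print(o['eef_pos'],tool(np.array((534,-212.5,245))-o['eef_pos'],q).round(1),rot(q).as_matrix()[:,1])
E
```

```text
head back top x0 [457.2 216.9] stand frame -1.2855762445417753 4.790075980042193
head front bottom x-6 [452.4 212.4] stand frame -7.2185039578690855 1.7701798384065086
collar top edge y [462.2 229.5] stand frame 6.988070300074467 15.434693107018655
collar bot edge y [471.2 205. ] stand frame 8.811612526996315 -10.595056517072017
head y+ [452.7 222.1] stand frame -4.205209536328757 11.021340448037279
head y- [458.1 206.9] stand frame -3.2728288216346995 -5.119269814127717
collar mid [461.7 219. ] stand frame 3.5950948811184755 5.555161585360786
scene orange 46 253.93478260869566 263.2391304347826
scene brass 216 258.88425925925924 243.01851851851853
side orange 11 374.8181818181818 245.8181818181818
side brass 38 377.3421052631579 244.92105263157896
[400.83467357 184.67698989 260.31838382] [-418.5   18.2   15.7] [ 9.61045233e-01  2.76391132e-01 -5.13859892e-05]
```

step_arm:
  plan: "0.085 -0.05 0.002 0.0 0 0 0.02; 0.085 -0.11 0.004 0.0 0 0 0.04; 0.085 -0.17 0.007 0.0 0 0 0.07; 0.085 -0.23 0.01 0.0 0 0 0.09; 0.085 -0.29 0.013 0.0 0 0 0.12; 0.085 -0.35 0.016 0.0 0 0 0.15; 0.085 -0.40 0.018 0.005 0 0 0.165; 0.085 -0.4185 0.018 0.0155 0 0 0.172; 0.085 -0.4185 0.018 0.0155 0 0 0.172; 0.085 -0.4185 0.018 0.0155 0 0 0.172; 0.085 -0.4185 0.018 0.0155 0 0 0.172"

```text
time: 4.38
eef_pos: [534.5, -208.6, 245.5]
tcp_rot: [0.0, 0.666, 0.746, 0.0]
wrist_force: [-0.2, -0.0, 0.3]
finger_gap: 0.996
grip_force: 0.0
```

```bash
python3 - <<'E'
from h import *
o=env.observe();w=env.camera_model('wrist');i=env.get_image('wrist')
cv2.imwrite('pics/w3.png',i[:,:,::-1])
q=o['tcp_rot'];print(o['eef_pos'],rot(q).as_matrix()[:,1],tool(np.array((534,-212.5,187.3))-o['eef_pos'],q).round(1))
E
```

```text
[ 534.48647392 -208.60556541  245.45271704] [9.93534984e-01 1.13524370e-01 6.73167102e-04] [-3.8 -1.  58.2]
```

View pics/w3.png

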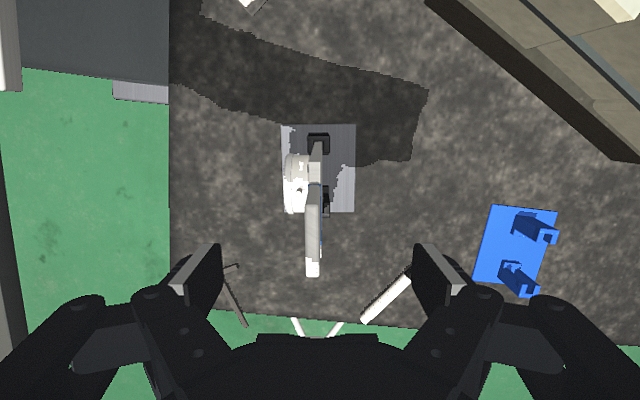

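The tab sits between the fingers at about (312,230), 2 mm to the front of centre. Descending to grip it.

step_arm:
  plan: "0.085 -0.004 -0.0015 0.02 0 0 0; 0.085 -0.004 -0.0015 0.045 0 0 0; 0.085 -0.004 -0.0015 0.058 0 0 0; 0.085 -0.004 -0.0015 0.058 0 0 0; 0.085 -0.004 -0.0015 0.058 0 0 0; 0.03 -0.004 -0.0015 0.058 0 0 0; 0.015 -0.004 -0.0015 0.058 0 0 0; 0.004 -0.004 -0.0015 0.058 0 0 0; 0.0 -0.004 -0.0015 0.058 0 0 0; 0.0 -0.004 -0.0015 0.058 0 0 0; 0.0 -0.004 -0.0015 0.058 0 0 0; 0.0 -0.004 -0.0015 0.058 0 0 0"
  grip_force: 60

```text
time: 5.92
eef_pos: [534.6, -214.4, 187.0]
tcp_rot: [0.001, 0.667, 0.745, 0.001]
wrist_force: [3.2, -0.0, -2.7]
finger_gap: 0.083
grip_force: 58.6
```

```bash
python3 - <<'E'
from h import *
o=env.observe();print(o)
E
```

```text
{'time': 5.925, 'qpos': array([ 0.57050185,  0.59497455, -0.36783329,  1.77182376,  0.2774697 ,
        0.82342298,  0.18236215]), 'joint_vel': array([ 0.00036555, -0.00063209,  0.0003651 , -0.00093739, -0.00039934,
        0.00346917, -0.00075158]), 'joint_torque': array([  1.10898625, -50.92135906,  -2.84961887, -14.2079106 ,
         0.07317084,   1.95865095,  -0.1268304 ]), 'eef_pos': array([ 534.55564898, -214.44699165,  187.04487293]), 'tcp_rot': array([0.00096641, 0.66660321, 0.74541164, 0.00084976]), 'wrist_force': array([ 3.21241256, -0.02150017, -2.71752144]), 'moment': array([ 0.07267501, -1.48909583,  0.12583892]), 'grip_force': 58.58631134033203, 'finger_gap': 0.08254838852771358}
```

step_arm:
  plan: "0 0 0 -0.005 0 0 0; 0 0 0 -0.015 0 0 0; 0 0 0 -0.03 0 0 0; 0 0 0 -0.045 0 0 0; 0 0 0 -0.06 0 0 0; 0 0 0 -0.075 0 0 0; 0 0 0 -0.075 0 0 0; 0 0 0 -0.075 0 0 0"

```text
time: 6.92
eef_pos: [532.6, -214.7, 261.5]
tcp_rot: [-0.001, 0.667, 0.745, -0.0]
wrist_force: [-0.3, 0.5, -4.5]
finger_gap: 0.085
grip_force: 59.1
```

```bash
python3 - <<'E'
from h import *
import pickle
o=env.observe();print(o['eef_pos'],o['tcp_rot'],o['wrist_force'],o['moment'],o['finger_gap'],o['grip_force'])
w=env.camera_model('wrist');i=env.get_image('wrist');pickle.dump((o,w),open('w4.pkl','wb'));cv2.imwrite('pics/w4.png',i[:,:,::-1])
d=env.get_image('side')[:,:,::-1];s=env.get_image('scene')[:,:,::-1]
c=lambda i,x,y:cv2.resize(i[y:y+100,x:x+133],(400,300),interpolation=cv2.INTER_CUBIC)
a=i[:,:,::-1][150:400,200:430]
cv2.imwrite('pics/c4.png',np.vstack([np.hstack([c(d,280,110),c(s,350,120)]),np.hstack([cv2.resize(i[:,:,::-1],(480,300)),cv2.resize(a,(320,300))])]))
E
```

```text
[ 532.59531808 -214.65457643  261.47522998] [-5.52211538e-04  6.66905599e-01  7.45141895e-01 -4.17494338e-04] [-0.30479255  0.49699219 -4.4695659 ] [ 0.04015276  0.01160454 -0.00921092] 0.08491103500428863 59.142011404037476
```

View pics/c4.png

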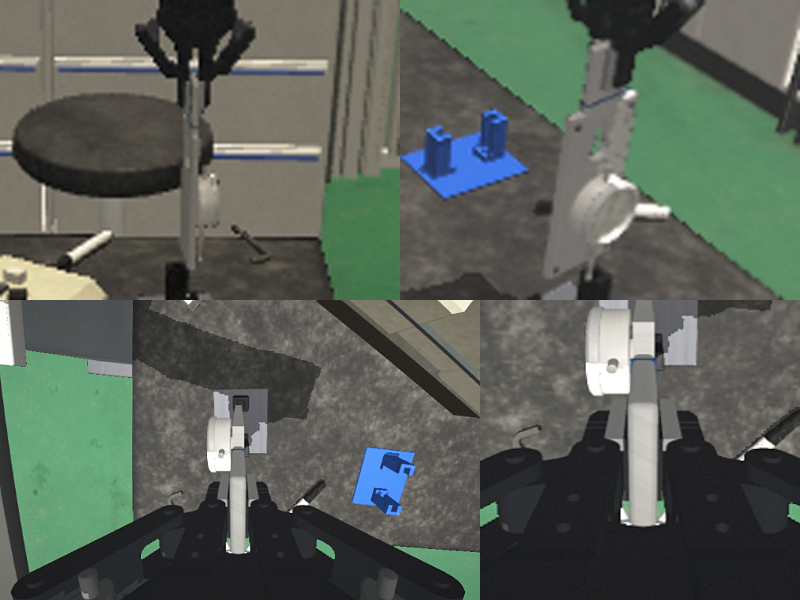

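The plate is gripped at its tab, upright and centred, with its lower edge clear of the cradle. In the wrist view the tab top runs from about (316,233) to (317,337). I'll measure the plate's sideways position in the hand.

```bash
python3 - <<'E'
from h import *
import pickle
o,w=pickle.load(open('w4.pkl','rb'));i=cv2.imread('pics/w4.png');g=cv2.cvtColor(i,6)
print('col317',[(v,int(g[v,317])) for v in list(range(222,244))+list(range(326,346))])
for v in (250,300): print(v,g[v,300:336])
for u,v,z in[(317,234,300.5),(317,336,300.5)]:
    print(tool(plane(w,u,v,z)-o['eef_pos'],o['tcp_rot']).round(1))
E
```

```text
col317 [(222, 120), (223, 123), (224, 120), (225, 120), (226, 120), (227, 120), (228, 122), (229, 120), (230, 122), (231, 121), (232, 121), (233, 119), (234, 120), (235, 140), (236, 161), (237, 178), (238, 181), (239, 187), (240, 195), (241, 202), (242, 204), (243, 205), (326, 192), (327, 190), (328, 190), (329, 191), (330, 192), (331, 193), (332, 192), (333, 193), (334, 192), (335, 191), (336, 191), (337, 200), (338, 136), (339, 50), (340, 25), (341, 29), (342, 32), (343, 28), (344, 28), (345, 33)]
250 [110 108 110 116  61  26 127 167 173 180 190 195 198 196 197 198 198 197
 197 202 203 205 209 205 197 189 185 158  76   8 100 113 110 111 109 110]
300 [ 37  38  30  50  53  47  68 143 168 176 186 195 198 197 194 196 195 196
 196 200 199 202 201 197 188 187 177 100  46  52  57  31  27  34  37  35]
[ 23.2  -0.1 -39. ]
[-19.5  -0.1 -39. ]
```

```bash
python3 - <<'E'
from h import *
import pickle
o2,w2=pickle.load(open('w2.pkl','rb'))
print('bottle',plane(w2,505,240,20),plane(w2,545,270,100),'loupe',plane(w2,400,318,38),'vb',plane(w2,308,310,20))
o=env.observe();q=o['tcp_rot'];M=rot(q).as_matrix();yaw=np.arctan2(M[1,1],M[0,1]);print(np.degrees(yaw),M[:,2])
print(tool(np.array((424.7,203.9,262))-o['eef_pos'],q).round(1),'turn',-(np.radians(16.4)-yaw))
E
```

```text
bottle [665.83617696 157.91985553  20.        ] [664.80812962 156.6088315  100.        ] loupe [563.83728948  19.71044522  38.        ] vb [444.6929765  -14.28000907  20.        ]
6.358339113763931 [-1.51604500e-03  4.65260802e-04 -9.99998743e-01]
[427.8 -61.1  -0.5] turn -0.17526004483355112
```

step_arm:
  plan: "0 0.02 -0.006 0 0 0 -0.01; 0 0.06 -0.015 0 0 0 -0.03; 0 0.11 -0.026 0 0 0 -0.05; 0 0.16 -0.036 0 0 0 -0.075; 0 0.21 -0.046 0 0 0 -0.1; 0 0.26 -0.053 0 0 0 -0.12; 0 0.31 -0.058 0 0 0 -0.14; 0 0.355 -0.061 0 0 0 -0.16; 0 0.39 -0.061 0 0 0 -0.175; 0 0.415 -0.061 0 0 0 -0.175; 0 0.428 -0.061 0 0 0 -0.175; 0 0.428 -0.061 0 0 0 -0.175"

```text
time: 8.57
eef_pos: [425.1, 204.3, 261.7]
tcp_rot: [-0.0, 0.599, 0.801, -0.0]
wrist_force: [-0.1, -0.6, -4.6]
finger_gap: 0.085
grip_force: 59.2
```

step_arm:
  plan: "0 0 0 0.01 0 0 0; 0 0 0 0.025 0 0 0; 0 0 0 0.038 0 0 0; 0 0 0 0.0395 0 0 0; 0 0 0 0.0395 0 0 0; 0 0 0 0.0395 0 0 0"

```text
time: 9.32
eef_pos: [425.6, 204.3, 222.7]
tcp_rot: [0.0, 0.599, 0.801, 0.0]
wrist_force: [-0.4, -0.4, -3.3]
finger_gap: 0.088
grip_force: 59.0
```

```bash
python3 - <<'E'
from h import *
import pickle
o=env.observe();print(o['eef_pos'],o['wrist_force'],o['moment'],o['finger_gap'],o['grip_force'])
q=o['tcp_rot'];M=rot(q).as_matrix();print(np.degrees(np.arctan2(M[1,1],M[0,1])),M[:,2])
w=env.camera_model('wrist');i=env.get_image('wrist')[:,:,::-1];pickle.dump((o,w),open('w5.pkl','wb'));cv2.imwrite('pics/w5.png',i)
d=env.get_image('side')[:,:,::-1];s=env.get_image('scene')[:,:,::-1]
c=lambda i,x,y:cv2.resize(i[y:y+100,x:x+133],(400,300),interpolation=cv2.INTER_CUBIC)
cv2.imwrite('pics/c5.png',np.vstack([np.hstack([c(d,310,200),c(s,205,222)]),np.hstack([cv2.resize(i,(400,300)),cv2.resize(i[60:260,200:466],(400,300),interpolation=2)])]))
print('tab offset world target', tool(np.array((424.7,203.9,222))-o['eef_pos'],q).round(1))
E
```

```text
[425.58946955 204.25931774 222.69723761] [-0.38448499 -0.38786886 -3.29797833] [-2.09088470e-02  4.86210651e-05 -5.29866482e-02] 0.08768637850821503 59.028469920158386
16.388215787043986 [ 8.72586235e-04  4.31945268e-04 -9.99999526e-01]
tab offset world target [-0.1 -1.   0.7]
```

View pics/c5.png

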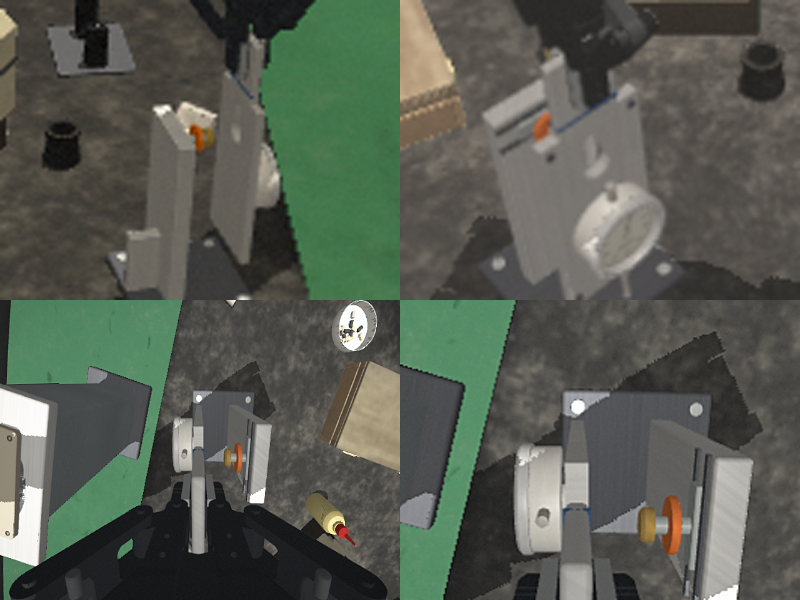

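The plate now stands in front of the stud, facing it squarely. In the wrist view the head is near (366,210) and the tab is in the fingers at (316,240). I'll re-measure the stud and the plate's sideways position in this one view.

```bash
python3 - <<'E'
from h import *
import pickle
o,w=pickle.load(open('w5.pkl','rb'));i=cv2.imread('pics/w5.png');h=cv2.cvtColor(i,cv2.COLOR_BGR2HSV);g=cv2.cvtColor(i,6)
H=h[...,0].astype(int);om=(H<14)&(h[...,1]>170);bm=(H>=14)&(H<28)&(h[...,1]>90)
T=lambda u,v,z:tool(plane(w,u,v,z)-o['eef_pos'],o['tcp_rot']).round(1)
for n,m in(('or',om),('br',bm)):
    m[:,:345]=0;m[:,395:]=0;m[:180]=0;m[250:]=0;y,x=np.nonzero(m);a,b,c,d=x.min()-.5,x.max()+.5,y.min()-.5,y.max()+.5
    print(n,a,b,c,d,'y+',T((a+b)/2,c,165),'y-',T((a+b)/2,d,165),'back top',T(b,(c+d)/2,173 if n=='br' else 178),'front',T(a,(c+d)/2,159 if n=='br' else 153))
for u in (312,317,321): print('col',u,[int(g[v,u]) for v in range(130,250,2)])
E
```

```text
or 374.5 386.5 190.5 229.5 y+ [14.6 41.5 57.7] y- [-12.7  42.9  57.7] back top [ 5.3 43.2 44.7] front [-2.6 40.4 69.7]
br 357.5 374.5 197.5 221.5 y+ [ 9.8 32.1 57.7] y- [-6.9 32.8 57.7] back top [ 4.1 36.6 49.7] front [-0.3 27.6 63.7]
col 312 [155, 154, 152, 162, 73, 79, 78, 71, 81, 92, 98, 99, 100, 102, 103, 101, 104, 105, 100, 133, 189, 186, 187, 184, 183, 180, 185, 179, 183, 184, 182, 180, 186, 109, 90, 90, 101, 102, 102, 99, 100, 100, 99, 100, 99, 99, 101, 99, 101, 100, 101, 100, 99, 131, 155, 162, 169, 169, 165, 162]
col 317 [255, 255, 255, 156, 85, 95, 100, 102, 104, 105, 104, 103, 103, 100, 99, 103, 102, 104, 101, 133, 189, 187, 186, 182, 182, 179, 184, 181, 181, 184, 181, 180, 191, 94, 105, 95, 100, 100, 101, 99, 100, 100, 98, 102, 100, 97, 98, 100, 100, 100, 100, 98, 96, 131, 153, 162, 169, 171, 174, 171]
col 321 [255, 255, 183, 72, 82, 94, 101, 104, 103, 105, 102, 104, 103, 104, 102, 98, 103, 104, 102, 133, 189, 187, 186, 185, 182, 182, 185, 182, 183, 185, 183, 181, 191, 98, 95, 100, 100, 100, 102, 103, 102, 101, 98, 100, 98, 101, 102, 104, 100, 101, 100, 101, 100, 131, 151, 163, 172, 174, 175, 175]
```

```bash
python3 - <<'E'
from h import *
import pickle
o,w=pickle.load(open('w5.pkl','rb'))
T=lambda u,v,tz:tool(plane(w,u,v,o['eef_pos'][2]-tz)-o['eef_pos'],o['tcp_rot']).round(1)
print(T(317,168.5,17),T(317,195,17),T(317,236,-39),o['eef_pos'])
E
```

```text
[36.5 -0.1 17. ] [22.5 -0.1 17. ] [ 22.5  -0.1 -39. ] [425.58946955 204.25931774 222.69723761]
```

step_arm:
  plan: "0 0.0007 0.005 0.0005 0 0 0; 0 0.0007 0.011 0.0005 0 0 0; 0 0.0007 0.017 0.0005 0 0 0; 0 0.0007 0.021 0.0005 0 0 0; 0 0.0007 0.023 0.0005 0 0 0; 0 0.0007 0.025 0.0005 0 0 0; 0 0.0007 0.027 0.0005 0 0 0; 0 0.0007 0.029 0.0005 0 0 0; 0 0.0007 0.029 0.0005 0 0 0; 0 0.0007 0.029 0.0005 0 0 0"

```text
time: 10.72
eef_pos: [452.8, 212.8, 221.8]
tcp_rot: [-0.0, 0.599, 0.801, -0.0]
wrist_force: [-0.1, 0.4, -2.8]
finger_gap: 0.086
grip_force: 59.2
```

step_arm:
  plan: "0 0 0.001 0 0 0 0; 0 0 0.002 0 0 0 0; 0 0 0.003 0 0 0 0; 0 0 0.004 0 0 0 0; 0 0 0.005 0 0 0 0; 0 0 0.006 0 0 0 0; 0 0 0.006 0 0 0 0; 0 0 0.006 0 0 0 0"

```text
time: 11.72
eef_pos: [458.6, 214.5, 221.8]
tcp_rot: [-0.0, 0.599, 0.801, -0.0]
wrist_force: [0.5, -0.2, -4.1]
finger_gap: 0.083
grip_force: 59.1
```

```bash
python3 - <<'E'
from h import *
o=env.observe();q=o['tcp_rot'];print(o['eef_pos'],tool(o['wrist_force'],q),tool(o['moment'],q))
X=np.array([.959,.282]);print('stand x est',(o['eef_pos'][:2]-[457.9,215.0])@X)
E
```

```text
[458.59437468 214.52731618 221.82901484] [-0.38502787  0.45539808  4.08825134] [-0.00522105 -0.01843424  0.03410333]
stand x est 0.5326084833220658
```

No contact force yet, so the head is inside the hole. Continuing until the plate meets the collar.

step_arm:
  plan: "0 0 0.001 0 0 0 0; 0 0 0.002 0 0 0 0; 0 0 0.0025 0 0 0 0; 0 0 0.003 0 0 0 0; 0 0 0.003 0 0 0 0; 0 0 0.003 0 0 0 0"

```text
time: 12.48
eef_pos: [461.1, 215.2, 221.7]
tcp_rot: [-0.0, 0.599, 0.801, -0.0]
wrist_force: [-2.8, -0.9, -2.4]
finger_gap: 0.088
grip_force: 59.3
```

step_arm:
  plan: "0 0 0.001 0 0 0 0; 0 0 0.002 0 0 0 0; 0 0 0.0025 0 0 0 0; 0 0 0.0025 0 0 0 0; 0 0 0.0025 0 0 0 0"

```text
time: 13.1
eef_pos: [463.4, 215.9, 221.7]
tcp_rot: [-0.0, 0.599, 0.801, -0.001]
wrist_force: [-5.6, -1.3, -2.0]
finger_gap: 0.087
grip_force: 59.4
```

```bash
python3 - <<'E'
from h import *
o=env.observe();q=o['tcp_rot'];print(o['eef_pos'],tool(o['wrist_force'],q),tool(o['moment'],q))
X=np.array([.959,.282]);print('stand x est',(o['eef_pos'][:2]-[457.9,215.0])@X)
E
```

```text
[463.41675197 215.88674637 221.67791909] [ 0.36870854 -5.69154669  1.97269408] [1.39381639 0.06578993 0.05106833]
stand x est 5.540627615993754
```

step_arm:
  plan: "0 0 -0.0004 0.001 0 0 0; 0 0 -0.0004 0.003 0 0 0; 0 0 -0.0004 0.005 0 0 0; 0 0 -0.0004 0.007 0 0 0; 0 0 -0.0004 0.009 0 0 0; 0 0 -0.0004 0.011 0 0 0; 0 0 -0.0004 0.011 0 0 0"

```text
time: 13.98
eef_pos: [463.2, 215.5, 210.6]
tcp_rot: [-0.0, 0.599, 0.801, -0.001]
wrist_force: [-5.7, -1.6, -2.9]
finger_gap: 0.085
grip_force: 59.6
```

```bash
python3 - <<'E'
from h import *
o=env.observe();q=o['tcp_rot'];print(o['eef_pos'],tool(o['wrist_force'],q),tool(o['moment'],q))
X=np.array([.959,.282]);print('stand x est',(o['eef_pos'][:2]-[457.9,215.0])@X)
E
```

```text
[463.17476839 215.48734916 210.58225218] [ 0.03494728 -5.92445836  2.94300401] [ 1.31918944 -0.05966911  0.00979191]
stand x est 5.195935346932713
```

Sliding freely with no sideways force. Continuing down to the end of the slot.

step_arm:
  plan: "0 0 0 0.002 0 0 0; 0 0 0 0.004 0 0 0; 0 0 0 0.006 0 0 0; 0 0 0 0.008 0 0 0; 0 0 0 0.009 0 0 0; 0 0 0 0.010 0 0 0; 0 0 0 0.011 0 0 0; 0 0 0 0.011 0 0 0"

```text
time: 14.98
eef_pos: [463.3, 215.6, 199.7]
tcp_rot: [-0.0, 0.599, 0.801, -0.001]
wrist_force: [-4.0, -1.3, -2.6]
finger_gap: 0.089
grip_force: 59.6
```

```bash
python3 - <<'E'
from h import *
o=env.observe();q=o['tcp_rot'];print(o['eef_pos'],tool(o['wrist_force'],q),tool(o['moment'],q),o['finger_gap'])
E
```

```text
[463.25819387 215.6231278  199.68492564] [-0.08264538 -4.18945184  2.58727206] [1.27746292 0.02859429 0.0264154 ] 0.08900317358376547
```

step_arm:
  plan: "0 0 0 0.0005 0 0 0; 0 0 0 0.001 0 0 0; 0 0 0 0.0015 0 0 0; 0 0 0 0.002 0 0 0; 0 0 0 0.002 0 0 0"

```text
time: 15.6
eef_pos: [463.4, 215.7, 198.0]
tcp_rot: [0.0, 0.599, 0.801, -0.0]
wrist_force: [-5.2, -2.8, -0.3]
finger_gap: 0.088
grip_force: 59.8
```

step_arm:
  plan: "0 0 0 0.0003 0 0 0; 0 0 0 0.0006 0 0 0; 0 0 0 0.001 0 0 0; 0 0 0 0.001 0 0 0"

```text
time: 16.1
eef_pos: [463.4, 215.8, 197.8]
tcp_rot: [0.0, 0.599, 0.801, -0.0]
wrist_force: [-6.3, -2.5, 7.9]
finger_gap: 0.085
grip_force: 60.9
```

Upward force at 197.8 matches the expected home height of 197.7, so the stud is seated. I'll ease the press off to the hung position, then open.

step_arm:
  plan: "0 0 -0.0007 0 0 0 0; 0 0 -0.0013 0 0 0 0; 0 0 -0.0013 0 0 0 0; 0 0 -0.0013 0 0 0 0; 0.012 0 -0.0013 0 0 0 0; 0.02 0 -0.0013 0 0 0 0; 0.03 0 -0.0013 0 0 0 0; 0.03 0 -0.0013 0 0 0 0; 0.03 0 -0.0013 0 0 0 0"

```text
time: 17.23
eef_pos: [462.5, 215.8, 196.8]
tcp_rot: [0.0, 0.599, 0.801, 0.0]
wrist_force: [-0.5, 0.4, 0.4]
finger_gap: 0.353
grip_force: 0.0
```

step_arm:
  plan: "0.03 0 -0.0013 -0.01 0 0 0; 0.03 0 -0.0013 -0.03 0 0 0; 0.03 0 -0.0013 -0.06 0 0 0; 0.03 0 -0.0013 -0.09 0 0 0; 0.03 0 -0.0013 -0.12 0 0 0; 0.03 -0.03 -0.0013 -0.13 0 0 0; 0.03 -0.05 -0.0013 -0.13 0 0 0; 0.03 -0.05 -0.0013 -0.13 0 0 0; 0.03 -0.05 -0.0013 -0.13 0 0 0"

```text
time: 18.35
eef_pos: [474.7, 168.3, 327.1]
tcp_rot: [-0.0, 0.599, 0.801, 0.0]
wrist_force: [-0.2, -0.3, 0.8]
finger_gap: 0.348
grip_force: 0.0
```

```bash
python3 - <<'E'
from h import *
o=env.observe();print(o['eef_pos'],o['wrist_force'],o['time'])
i=env.get_image('wrist')[:,:,::-1];d=env.get_image('side')[:,:,::-1];s=env.get_image('scene')[:,:,::-1]
c=lambda i,x,y:cv2.resize(i[y:y+100,x:x+133],(400,300),interpolation=cv2.INTER_CUBIC)
cv2.imwrite('pics/c6.png',np.vstack([np.hstack([c(d,310,210),c(s,205,232)]),np.hstack([cv2.resize(i,(400,300)),cv2.resize(i[60:260,200:466],(400,300),interpolation=2)])]))
E
```

```text
[474.71525701 168.34873588 327.07549244] [-0.17218287 -0.25550895  0.80704016] 18.35
```

View pics/c6.png

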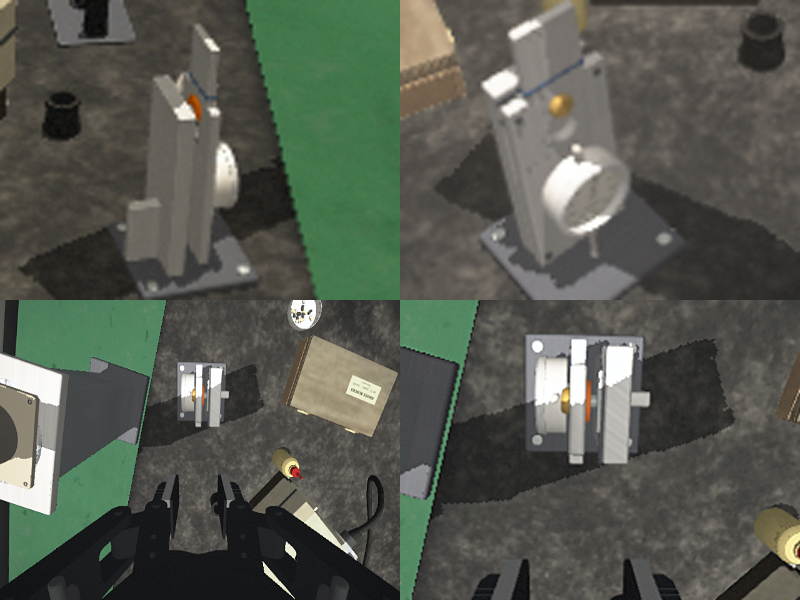

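The plate hangs level. In the scene crop the brass head sits above the open round hole, at about (560,104), at the top of the slot. The collar is behind the plate and the gripper is clear, so I'm handing in.

```bash
python3 -c "
from bench import env
print(env.finish_job())"
```

```text
the job is handed in; nothing more can be done
None
```

The plate with the dial indicator hangs on the stud, fully home at the top of the slot and released with the gripper clear; I handed the job in at about 18.5 s, and the V-block, loupe and oil bottle were not touched.

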